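# Weigh down a freshly glued phone screen

## Task

The screen of the closed phone has just been glued. Build the pressing stack on its middle, one piece on another, each centred on the one below: first the black rubber pad, lengthwise along the phone, then the aluminium plate, lengthwise along the pad, then the solder spool standing on its flange, and last the small brass weight upright on top. Do not push the glued phone away from where it lies, and leave everything else, such as the jar and the eraser, where it is.

Things in the scene. Friction and masses are not known exactly. Their poses are not given: they have to be found in the camera images.
- phone_centre (a point): The closed phone (the target): a flat slab with a black glass face and thin pale rim, 144 x 69 x 8 mm, lying loose. The point is its middle, half-way up (4 mm above its underside, 4 mm below its glass); x runs along its length, y across, z up. It lies on the blue work mat, whose top is 2.5 mm above the bench; a second, opened phone with its circuit board showing lies farther left on the same mat and is not to be touched.
- pad_centre (a point): The black rubber pad, a flat rectangle 80 x 40 x 8 mm, lying flat. The point is its middle, half-way up (4 mm over its underside); x along the 80 mm, y along the 40 mm, z up. Grasp it across the 40 mm. Beware: a tall microscope stands at the back right of the bench (foot about x 0.65 to 0.85, y -0.35 to -0.05 m): from a start on the right, swing in along the front edge.
- plate_centre (a point): The bare aluminium pressure plate with a ring scribed in its middle and two small holes, 70 x 36 x 8 mm, lying flat. The point is its middle, half-way up (4 mm over its underside); x along the 70 mm, y along the 36 mm, z up. Grasp it across the 36 mm.
- spool_centre (a point): The solder spool: black flanges 55 mm in diameter with wire wound between, 36 mm high, about 0.22 kg, standing on a flange, its top flange flat and solid. The point is on its axis, half-way up (18 mm over its underside); z is its axis, up. Grasp it across the flanges, any direction.
- weight_centre (a point): The small turned brass weight with a waist and a knob: base 26 mm in diameter and 16 mm high, knob above it about 20 mm in diameter, 29 mm high in all, about 0.13 kg, standing upright. The point is on its axis, half-way up (14.5 mm over its underside); z up. Grasp round the base.
- flux_jar_centre (a point): Bystander: a small jar with a wide yellow screw lid, 36 mm in diameter, 33 mm high. The point is on its axis, half-way up. Leave it alone.
- eraser_centre (a point): Bystander: a pink eraser in a white card sleeve, 56 x 23 x 15 mm. The point is its middle, 7 mm over its underside; x along its length. Leave it alone.
Not all that is in view belongs to the job. Leave any blue look-alike of the part that bears weight_centre alone.

How it is judged (in metres and radians):
On the way, in this order (a step that is already met when the one before it is completed fails the run):
1. the rubber pad lies on the middle of the closed phone, along it (horizontal distance between pad_centre and phone_centre below 0.012 m and z of pad_centre in the frame of phone_centre between 0.005 and 0.011 m and angle between the x axis of pad_centre and the x axis of phone_centre, either way round below 0.2 rad), for 0.2 s.
2. the plate lies on the middle of the pad, along it (all of step 1 and horizontal distance between plate_centre and pad_centre below 0.01 m and z of plate_centre in the frame of pad_centre between 0.005 and 0.011 m and angle between the x axis of plate_centre and the x axis of pad_centre, either way round below 0.2 rad), for 0.2 s.
3. the spool stands on the middle of the plate (all of step 2 and horizontal distance between spool_centre and plate_centre below 0.01 m and z of spool_centre in the frame of plate_centre between 0.019 and 0.025 m), for 0.2 s.
At the end, for the whole second after the job is handed in: From below: closed phone (moved under 30 mm), pad (within 12 mm of its middle), plate, spool, weight (each within 10 mm of the middle of the one below); heights within 3 mm, level within 0.1 rad, pad along phone and plate along pad within 0.2 rad, all at rest (all of step 3 and horizontal distance between weight_centre and spool_centre below 0.01 m and z of weight_centre in the frame of spool_centre between 0.0295 and 0.0355 m and angle between each of pad_centre, plate_centre, spool_centre, weight_centre's own z axis and vertical below 0.1 rad and linear speed of each of pad, plate, spool, weight below 0.02 m/s and distance of phone_centre from where it was at the start of the episode below 0.03 m); the robot touches nothing.
It fails at once if the jar is moved by more than 30 mm (distance of flux_jar_centre from where it was at the start of the episode above 0.03 m).
It fails at once if the eraser is moved by more than 30 mm (distance of eraser_centre from where it was at the start of the episode above 0.03 m).
It also fails if it takes over 106 s, if anything falls off the work surface, if the arm or the gripper's body presses on something with over 40 N, if the wrist force passes 120 N, or if a joint passes its speed limit or range.

## Robot

A 6-joint arm with a two-finger parallel gripper is mounted at the origin on a cart in front of the work surface, level with it; the furniture and walls round the work are solid. World frame = base frame: x ahead of the robot, y to its left, z up, the work surface at z = 0. Lengths are in mm, angles in rad, forces in N, time in s.
With the tool pointing down it reaches from about 275 to 1000 mm from the base axis. Payload 8.4 kg.
Tool frame: the origin (TCP) lies at the very end of the fingers, on their centre line; the grasp point (between the pads) lies 19 mm behind it (r.pinch_z is the distance from the TCP to the grasp point, in mm); z points along the fingers, y is the line along which they close (so a half turn about z gives the same grasp; the last joint's range is limited). The gripper opens to 85 mm and grips with 20 to 120 N. Pads are 22 mm wide; open, the fingers measure 114 mm over their backs; the gripper's body (76 mm by 85 mm) begins 54 mm behind the grasp point. The pads swing forward as they close: fully open they stand 13 mm farther back than shut.
Start: joints at [1.285, 0.353, 1.633, -0, 1.155, -0.002], TCP at [175.002, 600.002, 231.281] pointing down, gripper open.
Joint ranges: [-2.63, 2.63], [-0.92, 2.1], [0.06, 2.66], [-1.3, 4.44], [0, 2.69], [-3.02, 3.02]. Speed limits (rad/s): [2.22, 2.22, 2.79, 3.14, 3.14, 3.14].

## Interface

Orientations are given as [roll, pitch, yaw] about the fixed x, y, z axes, in that order (R = Rz(yaw) Ry(pitch) Rx(roll)).
In Python, from rig import r gives the robot as it stands.
- The arm moves only by the tool carry_out, never from a script. Its argument "series" is a list of rows, each a list of 7 numbers: the turn, a rotation vector about the tool's x, y, z as a fraction of full scale, then the shift along the tool's x, y, z as a fraction of full scale, then the gripper command: -1 is fully open, 1 is shut, values between are in proportion. A call has 1 to 8 rows; each row is the pose to reach, as a shift and turn from the pose commanded when the call began, along the tool's axes at that moment, turning the shorter way round; what a row does not reach only later rows make up. Full scale, the value 1, is 0.25 m for a shift and pi rad for a turn. A row lasts 1/8 s, in which the tool goes at most 62.5 mm and 10.7 degrees, less where a joint would pass 70% of its speed; a pose out of reach is approached as far as the arm can. A call with a number of a shift or a turn outside -1 to 1 is refused whole. A call with a gripper value outside its range is refused whole. The fingers move at their own pace and stop on an object; "force" is the grip in N (left out, the last holds). Time passes only in rows, so rows that repeat a pose let the fingers close. It gives the time, the measured TCP pose, the force, the opening and the grip force at its end, in the units of the state.
- r.sense(): the state, without advancing time (a new reading comes with each control period).
- r.grab_frame(name): name is "side" or "top" or "wrist"; returns the picture (480x640x3 uint8, red, green, blue); there is no depth.
- r.get_calibration(name): a dict with "K" (3x3 intrinsics, pixels), "pose" (4x4, takes a point from camera to world coordinates). Camera axes: x right, y up, looking along -z (the intrinsics and any distortion apply to the point x, -y, -z); pixel columns grow to the right and rows downward; lengths in mm; the calibration is good to about 2 mm. The wrist camera is an equidistant fisheye: a pixel r from the principal point sees the ray r / f radians off the axis. A picture is of the moment at which its call begins: read the wrist's pose just before it. get_calibration takes no time and is no camera call; for the wrist camera it gives the pose at the moment of the call.
- r.sign_off(): hands the job in; it is judged then, once.
Trained networks look in the newest picture that a camera, given by its name, has taken for a name from the list of things; names that differ only in an ending like _2 or _b are one class to them, and where a whole thing is asked for, a point or a joint stands for the part that bears it (a point fixed in the world has none). Each returns a list of dicts, best first, with "score" (0 to 1); they miss things now and then, are a little off and sometimes report something else, mostly with a low value. They report only what shows in the picture. A call takes as long as a camera call. They do not tell look-alikes from the thing itself.
- r.silhouettes(camera, label): "region" (480x640 bool, what is visible of it) and "position" ([row, column] in pixels, amid what is visible of it).
The state is a dict: "clock": time; "qpos": joint angles; "qvel": joint speeds; "joint_efforts": joint torques, N m; "eef_pos": TCP position; "tcp_rot": TCP orientation; "contact_force": force on the tool from outside, world axes, zero at the start; "wrist_torque": the same for the moment, N m; "opening": opening from 0.0 (shut) to 1.0 (fully open); "grasp_force": force on a finger pad.
Only numpy, scipy, OpenCV 4.12 (cv2) and the standard library are available. Lean on these libraries where they do the work, as an engineer would, in place of code of your own. Each camera call takes 0.05 s, during which the arm holds its last target. There are 200 camera calls.

## Working session

There is one attempt and no reset: what is moved stays moved. The work goes in short steps, Python scripts to look and compute and a tool call to move; the robot and the scene stay as the last step left them, time stands still between calls to the robot, and variables do not carry over. Pictures are saved under pics/ and viewed, at most 16 in all, crops included, and the job is handed in when it is done.

Besides the shell and the picture viewer there is one more tool, called after ">>>" as name(argument=value, ...), one argument or row to a line, values as JSON. carry_out: Moves the arm, as the interface text tells. Its arguments: {"type":"object","properties":{"series":{"type":"array"},"force":{"type":"number"}},"required":["series"]}

```bash
mkdir -p pics; ls
cat > h.py <<'E'
import numpy as np, cv2
from rig import r
from scipy.spatial.transform import Rotation as R
def ray(cam,px,cal=None):
    c=cal or r.get_calibration(cam);K=np.array(c["K"]);P=np.array(c["pose"])
    x=(px[1]-K[0,2])/K[0,0];y=(px[0]-K[1,2])/K[1,1]
    if cam=="wrist":
        t=np.hypot(x,y);s=np.sin(t)/t if t>1e-9 else 1;d=np.array([x*s,y*s,np.cos(t)])
    else:
        dist=c.get("dist")
        if dist is not None:
            x,y=cv2.undistortPoints(np.array([[[px[1],px[0]]]],float),K,np.array(dist,float)).ravel()
        d=np.array([x,y,1.])
    d=P[:3,:3]@(d*[1,-1,-1]);return P[:3,3],d
def hit(cam,px,z,cal=None):
    o,d=ray(cam,px,cal);return o+d*(z-o[2])/d[2]
def shot(cam,name=None):
    cal=r.get_calibration(cam);im=np.array(r.grab_frame(cam))
    if name: cv2.imwrite("pics/"+name,im[:,:,::-1])
    return im,cal
E
python3 - <<'E'
from h import *
print(r.sense())
for c in("top","side","wrist"):
    im,cal=shot(c,c+"0.png");print(c,cal)
    for n in ["phone_centre","pad_centre","plate_centre","spool_centre","weight_centre","flux_jar_centre","eraser_centre"]:
        for d in r.silhouettes(c,n)[:3]:
            print(n,round(d["score"],2),np.round(d["position"]),d["region"].sum(),np.round(hit(c,d["position"],10,cal)))
E
```

```text
pics
{'clock': 0.0, 'qpos': array([ 1.28460609e+00,  3.53629458e-01,  1.63413874e+00, -2.65241918e-05,
        1.15519146e+00, -2.39105937e-03]), 'qvel': array([-0.00134248,  0.00130627,  0.00108979,  0.00033151, -0.00041057,
       -0.00049479]), 'joint_efforts': array([-4.84862321e-04, -6.05258846e+01, -3.42057216e+01, -1.04616915e-04,
        9.53285722e-03,  5.04703394e-06]), 'eef_pos': array([174.87161025, 599.54281877, 230.57138103]), 'tcp_rot': array([-3.14022559e+00,  2.09829255e-05,  2.85780422e+00]), 'contact_force': array([-0.65631681,  0.47905955, -0.1792905 ]), 'wrist_torque': array([-0.05721619,  0.03197707, -0.00355861]), 'grasp_force': 0.0, 'opening': 1.000419565608936}
top {'K': array([[543.27582404,   0.        , 325.94466635],
       [  0.        , 543.27582404, 239.21496587],
       [  0.        ,   0.        ,   1.        ]]), 'pose': array([[ 1.64016717e-02,  9.87611332e-01, -1.56060381e-01,
         3.63444877e+02],
       [-9.99776944e-01,  1.82763017e-02,  1.05848102e-02,
         3.21363646e+02],
       [ 1.33058851e-02,  1.55851962e-01,  9.87690801e-01,
   
[... 1521 characters left out ...]
313.] 390 [489. 552.  10.]
flux_jar_centre 0.62 [261. 360.] 463 [465. 282.  10.]
eraser_centre 0.83 [220. 380.] 286 [451. 106.  10.]
wrist {'K': array([[371.64829954,   0.        , 321.77870557],
       [  0.        , 371.64829954, 242.05679632],
       [  0.        ,   0.        ,   1.        ]]), 'pose': array([[ 2.79280541e-01, -9.26111767e-01, -2.53612645e-01,
         1.11540176e+02],
       [ 9.60209550e-01,  2.69356873e-01,  7.37868293e-02,
         6.18665594e+02],
       [-2.25418244e-05, -2.64128510e-01,  9.64487496e-01,
         3.73279324e+02],
       [ 0.00000000e+00,  0.00000000e+00,  0.00000000e+00,
         1.00000000e+00]])}
spool_centre 0.56 [459. 135.] 475 [470. 203.  10.]
```

Run:
```python
import cv2
im=cv2.imread("pics/top0.png")[150:310,160:480];cv2.imwrite("pics/top0c.png",cv2.resize(im,None,fx=2.5,fy=2.5,interpolation=cv2.INTER_CUBIC))
im=cv2.imread("pics/side0.png")[180:420,200:440];cv2.imwrite("pics/side0c.png",cv2.resize(im,None,fx=2.5,fy=2.5,interpolation=cv2.INTER_CUBIC))
```

```text
(no output)
```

View pics/top0c.png

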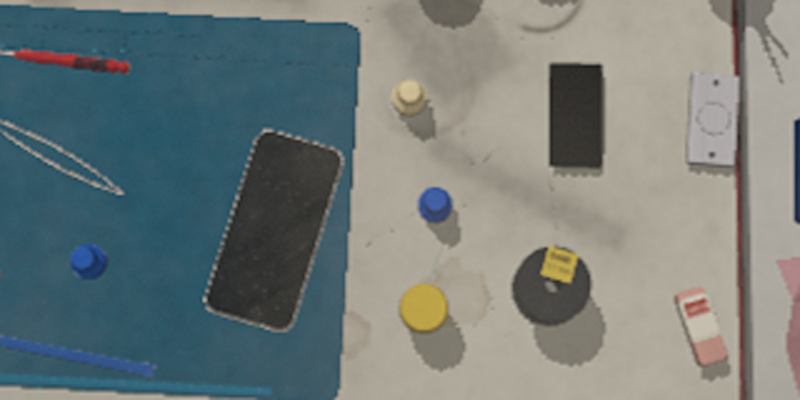

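View pics/side0c.png

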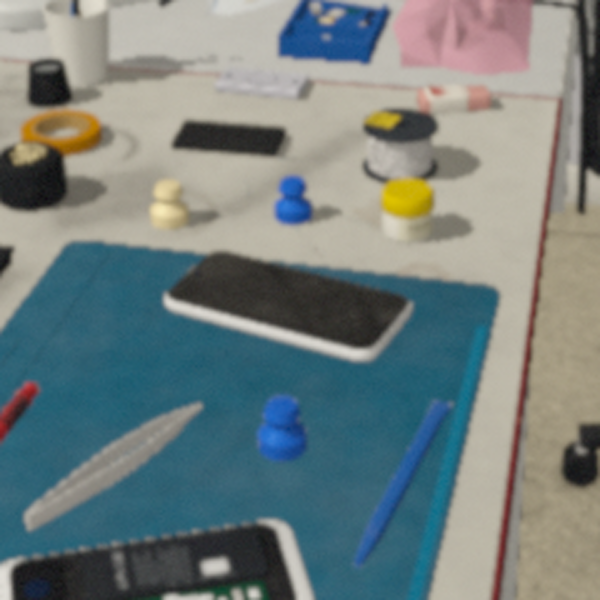

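The top crop shows three knobbed pieces: cream/brass at px (189,323), blue at (232,334) and blue at (254,195). The side crop also shows the cream one, at px (262,268). Only that one is brass-coloured, so it is the weight and the two blue ones are look-alikes. The jar (273,329), eraser (280,440), pad (196,390), plate (197,445) and spool (264,380) are all clear.

```bash
cat >> h.py <<'E'
def rect(cam,reg,z,cal):
    "region -> contour points on plane z -> min area rect: centre, long, short, angle of long axis"
    c=max(cv2.findContours(reg.astype(np.uint8),cv2.RETR_EXTERNAL,cv2.CHAIN_APPROX_NONE)[0],key=cv2.contourArea)[:,0]
    p=np.array([hit(cam,(v,u),z,cal)[:2] for u,v in c],np.float32)
    (cx,cy),(w,h),a=cv2.minAreaRect(p);a=np.radians(a)
    if w<h:w,h,a=h,w,a+np.pi/2
    a=(a+np.pi/2)%np.pi-np.pi/2
    return np.round([cx,cy,w,h],1),round(a,3)
E
python3 - <<'E'
from h import *
im,cal=shot("top")
for n,z in [("phone_centre",10.5),("pad_centre",8),("plate_centre",8)]:
    d=r.silhouettes("top",n)[0];print(n,rect("top",d["region"],z,cal))
print(rect("top",r.silhouettes("top","spool_centre")[0]["region"],36,cal))
for d in r.silhouettes("top","weight_centre"):print(rect("top",d["region"],20,cal))
E
```

```text
phone_centre (array([513.9, 416. , 143.5,  69.4]), np.float64(-0.266))
pad_centre (array([606.7, 193.1,  79.5,  37.9]), np.float64(0.001))
plate_centre (array([605.7,  88.3,  69.4,  36. ]), np.float64(-0.02))
(array([473.4, 214. ,  56. ,  54.2]), np.float64(-1.553))
(array([486.5, 548.9,  25.7,  20.2]), np.float64(-1.553))
(array([613.7, 317.8,  26.8,  22.4]), np.float64(0.019))
(array([533.8, 297.1,  24.3,  24. ]), np.float64(0.016))
```

View pics/top0.png

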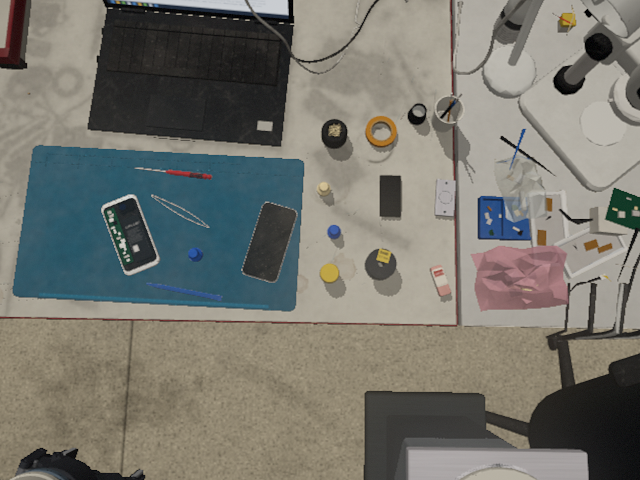

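The full top view shows the bench seam at column ~457, the microscope at far right (column >520), and the pen cup at (110,448). Nothing stands near the paths. The measured rectangles match the stated sizes. Pad is at (607,193) with angle 0, phone at (514,416) with angle -0.27.

```bash
cat >> h.py <<'E'
def plan(x,y,z,yaw):
    s=r.sense();M=R.from_euler("xyz",s["tcp_rot"]);T=R.from_euler("xyz",[np.pi,0,yaw])
    t=(M.inv()*T).as_rotvec()/np.pi;d=M.inv().apply(np.array([x,y,z])-s["eef_pos"])/250
    print("row",np.round(t,4),np.round(d,4),"n",round(np.linalg.norm(d)*4,1),"| at",np.round(s["eef_pos"],1),np.round(s["tcp_rot"],3),"open",round(s["opening"]*85,1),"t",round(s["clock"],1),"f",np.round(s["contact_force"],1))
E
python3 -c "
from h import *
import math
plan(390,396,180,math.pi);plan(607,193,100,math.pi)"
```

```text
row [-0.      0.     -0.0904] [-1.054  -0.5425  0.2051] n 4.8 | at [175.  600.  231.3] [-3.142  0.     2.858] open 84.7 t 1.5 f [-0.2 -0.2  0.4]
row [-0.      0.     -0.0904] [-2.1147 -1.0789  0.5252] n 9.7 | at [175.  600.  231.3] [-3.142  0.     2.858] open 84.7 t 1.5 f [-0.2 -0.2  0.4]
```

>>> carry_out(
  series=[
    [0, 0, -0.04, -0.2, -0.1, 0.04, -0.22],
    [0, 0, -0.09, -0.4, -0.2, 0.08, -0.22],
    [0, 0, -0.09, -0.6, -0.31, 0.12, -0.22],
    [0, 0, -0.09, -0.8, -0.41, 0.16, -0.22],
    [0, 0, -0.09, -1.0, -0.51, 0.2, -0.22],
    [0, 0, -0.09, -1.0, -0.51, 0.2, -0.22],
  ],
  force=40,
)

```text
clock: 2.25
eef_pos: [381.3, 404.8, 180.6]
tcp_rot: [-3.14, -0.0, 3.136]
contact_force: [-1.0, 1.1, 0.3]
opening: 0.611
grasp_force: 0.0
```

```bash
python3 -c "
from h import *
import math
plan(607,193,100,math.pi)"
```

```text
row [-0.0004 -0.0001 -0.0016] [-0.9071 -0.8423  0.3234] n 5.1 | at [381.3 404.8 180.6] [-3.14  -0.     3.136] open 51.9 t 2.2 f [-1.   1.1  0.3]
```

>>> carry_out(
  series=[
    [0, 0, -0.002, -0.18, -0.17, 0.06, -0.22],
    [0, 0, -0.002, -0.36, -0.34, 0.12, -0.22],
    [0, 0, -0.002, -0.54, -0.51, 0.18, -0.22],
    [0, 0, -0.002, -0.72, -0.68, 0.24, -0.22],
    [0, 0, -0.002, -0.907, -0.842, 0.32, -0.22],
    [0, 0, -0.002, -0.907, -0.842, 0.32, -0.22],
    [0, 0, -0.002, -0.907, -0.842, 0.32, -0.22],
  ],
)

```text
clock: 3.12
eef_pos: [605.5, 197.3, 101.0]
tcp_rot: [3.141, -0.001, -3.137]
contact_force: [0.2, -0.2, -0.4]
opening: 0.607
grasp_force: 0.0
```

```bash
python3 -c "
from h import *
im,cal=shot('wrist','w1.png')
for n in ('pad_centre','plate_centre'):
  for d in r.silhouettes('wrist',n)[:2]: print(n,d['score'],d['position'],d['region'].sum(),rect('wrist',d['region'],8,cal))
plan(607,193,20,np.pi)"
```

```text
pad_centre 0.57 [243.0, 311.5] 6849 (array([608.2, 192.4,  80. ,  39.7]), np.float64(-0.006))
plate_centre 0.61 [242.2, 169.0] 4616 (array([607. ,  89.9,  70.9,  38.3]), np.float64(-0.069))
row [0.0001 0.0001 0.0022] [-0.0076 -0.0215  0.3273] n 1.3 | at [605.1 198.3 101.8] [ 3.141  0.    -3.135] open 51.8 t 3.3 f [-1.1 -0.3  0.2]
```

View pics/w1.png

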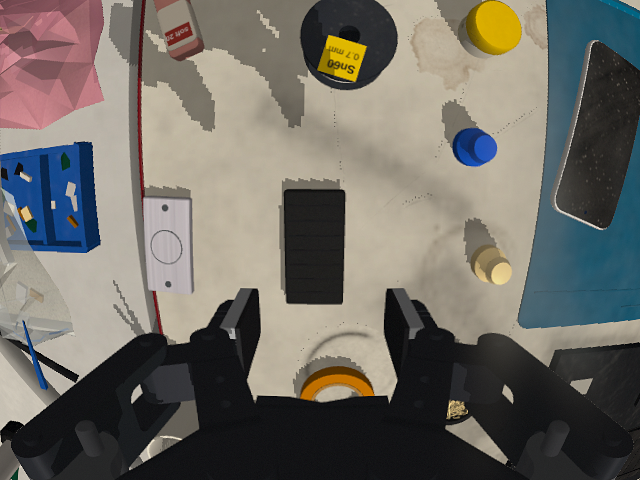

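The wrist view shows the pad at px (243,313) between the fingers, the plate at (245,168), the brass weight at (265,492) and the phone at the right edge. Pad is at (608,192.5). I'll go down over it.

>>> carry_out(
  series=[
    [0, 0, 0.002, -0.012, -0.023, 0.15, -0.22],
    [0, 0, 0.002, -0.012, -0.023, 0.3, -0.22],
    [0, 0, 0.002, -0.012, -0.023, 0.34, -0.22],
    [0, 0, 0.002, -0.012, -0.023, 0.36, -0.22],
    [0, 0, 0.002, -0.012, -0.023, 0.36, -0.22],
  ],
)

```text
clock: 3.9
eef_pos: [609.4, 191.7, 12.3]
tcp_rot: [3.141, 0.001, 3.141]
contact_force: [0.4, 1.1, -0.7]
opening: 0.609
grasp_force: 0.0
```

```bash
python3 -c "
from h import *
im,cal=shot('wrist','w2.png')
cv2.imwrite('pics/w2c.png',im[120:480,140:500,::-1])
plan(608,192.5,4,np.pi)"
```

```text
row [ 0.0002  0.0005 -0.0002] [0.0064 0.0035 0.0342] n 0.1 | at [609.6 191.6  12.6] [3.141e+00 2.000e-03 3.141e+00] open 52.0 t 4.0 f [-0.6 -0.1  0.8]
```

View pics/w2c.png

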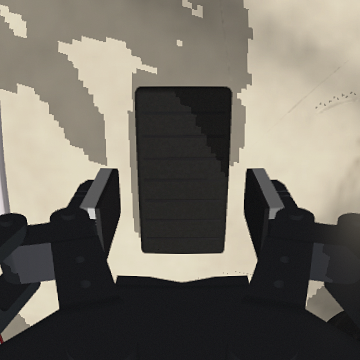

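The pad sits centrally between the fingers, at crop px (170,185). I'll go down in small steps and watch the force.

>>> carry_out(
  series=[
    [0, 0, 0, 0.005, 0.003, 0.02, -0.22],
    [0, 0, 0, 0.005, 0.003, 0.034, -0.22],
    [0, 0, 0, 0.005, 0.003, 0.034, -0.22],
  ],
)

```text
clock: 4.32
eef_pos: [607.4, 191.8, 2.5]
tcp_rot: [-3.141, -0.0, 3.141]
contact_force: [0.3, 0.3, -0.2]
opening: 0.608
grasp_force: 0.0
```

>>> carry_out(
  series=[
    [0, 0, 0, 0, 0, 0.006, -0.22],
    [0, 0, 0, 0, 0, 0.006, -0.22],
  ],
)

```text
clock: 4.58
eef_pos: [607.6, 191.8, 1.2]
tcp_rot: [-3.142, -0.0, 3.14]
contact_force: [-0.7, 0.4, 0.8]
opening: 0.609
grasp_force: 0.0
```

>>> carry_out(
  series=[
    [0, 0, 0, 0, 0, 0.006, -0.22],
    [0, 0, 0, 0, 0, 0.006, -0.22],
  ],
)

```text
clock: 4.82
eef_pos: [607.6, 191.8, -0.3]
tcp_rot: [-3.142, -0.0, 3.14]
contact_force: [0.9, 0.5, 0.1]
opening: 0.611
grasp_force: 0.0
```

>>> carry_out(
  series=[
    [0, 0, 0, 0, 0, 0.006, -0.22],
    [0, 0, 0, 0, 0, 0.006, -0.22],
  ],
)

```text
clock: 5.08
eef_pos: [607.5, 191.8, -1.9]
tcp_rot: [-3.142, -0.0, 3.141]
contact_force: [-0.1, -0.5, -0.0]
opening: 0.612
grasp_force: 0.0
```

>>> carry_out(
  series=[
    [0, 0, 0, 0, 0, 0.005, -0.22],
    [0, 0, 0, 0, 0, 0.005, -0.22],
  ],
)

```text
clock: 5.32
eef_pos: [607.5, 191.9, -3.1]
tcp_rot: [-3.142, -0.0, 3.141]
contact_force: [0.7, -0.1, 0.7]
opening: 0.611
grasp_force: 0.0
```

>>> carry_out(
  series=[
    [0, 0, 0, 0, 0, 0, 0.0],
    [0, 0, 0, 0, 0, 0, 0.1],
    [0, 0, 0, 0, 0, 0, 0.1],
    [0, 0, 0, 0, 0, 0, 0.1],
  ],
  force=30,
)

```text
clock: 5.82
eef_pos: [608.8, 192.2, -1.3]
tcp_rot: [3.141, 0.002, 3.141]
contact_force: [-1.1, -0.6, 13.8]
opening: 0.461
grasp_force: 32.6
```

>>> carry_out(
  series=[
    [0, 0, 0, 0, 0, -0.2, 0.1],
    [0, 0, 0, 0, 0, -0.38, 0.1],
    [0, 0, 0.03, 0.09, 0.22, -0.4, 0.1],
    [0, 0, 0.06, 0.18, 0.44, -0.4, 0.1],
    [0, 0, 0.085, 0.27, 0.66, -0.4, 0.1],
    [0, 0, 0.085, 0.376, 0.896, -0.4, 0.1],
    [0, 0, 0.085, 0.376, 0.896, -0.4, 0.1],
  ],
)

```text
clock: 6.7
eef_pos: [511.9, 419.7, 97.1]
tcp_rot: [3.141, -0.0, 2.878]
contact_force: [0.6, -1.1, -0.0]
opening: 0.459
grasp_force: 30.3
```

```bash
python3 -c "
from h import *
im,cal=shot('wrist','w3.png')
for d in r.silhouettes('wrist','phone_centre')[:2]: print(d['score'],d['position'],d['region'].sum(),rect('wrist',d['region'],10.5,cal))
for d in r.silhouettes('wrist','pad_centre')[:2]: print(d['score'],d['position'],d['region'].sum(),rect('wrist',d['region'],100,cal))
plan(514,416,20,np.pi-.266)"
```

```text
0.61 [180.9, 314.4] 8002 (array([487.3, 424.2,  83.6,  69.1]), np.float64(-0.265))
0.92 [294.4, 320.0] 17533 (array([514. , 419.3,  83.6,  41.5]), np.float64(-0.263))
row [-0.0002 -0.     -0.0005] [-2.000e-04  2.600e-03  3.073e-01] n 1.2 | at [513.8 415.4  96.8] [-3.141 -0.     2.874] open 39.1 t 6.8 f [ 0.  -0.1  0.3]
```

View pics/w3.png

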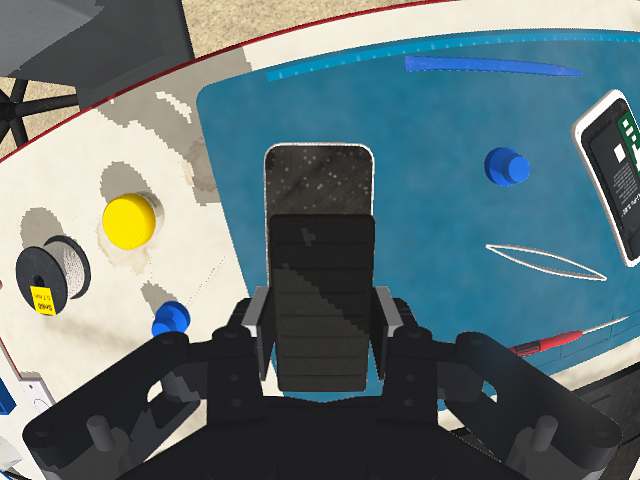

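The pad is held straight, and the phone's near end shows at px (145-215, 265-375). From the visible near edge the phone's middle comes out at (516,416), close to the top-camera value. I'll lower the pad.

>>> carry_out(
  series=[
    [0, 0, 0, -0.004, 0.002, 0.15, 0.1],
    [0, 0, 0, -0.004, 0.002, 0.27, 0.1],
    [0, 0, 0, -0.004, 0.002, 0.32, 0.1],
    [0, 0, 0, -0.004, 0.002, 0.338, 0.1],
    [0, 0, 0, -0.004, 0.002, 0.338, 0.1],
    [0, 0, 0, -0.004, 0.002, 0.338, 0.1],
  ],
)

```text
clock: 7.6
eef_pos: [515.7, 416.6, 13.7]
tcp_rot: [3.14, 0.001, 2.873]
contact_force: [-0.1, 0.6, 0.5]
opening: 0.457
grasp_force: 30.3
```

>>> carry_out(
  series=[
    [0, 0, 0, 0, 0, 0.005, 0.1],
    [0, 0, 0, 0, 0, 0.005, 0.1],
  ],
)

```text
clock: 7.85
eef_pos: [515.0, 416.3, 11.6]
tcp_rot: [3.141, 0.0, 2.874]
contact_force: [-0.1, 0.1, -0.7]
opening: 0.458
grasp_force: 30.3
```

>>> carry_out(
  series=[
    [0, 0, 0, 0, 0, 0.006, 0.1],
    [0, 0, 0, 0, 0, 0.006, 0.1],
  ],
)

```text
clock: 8.1
eef_pos: [514.8, 416.1, 9.6]
tcp_rot: [-3.141, -0.0, 2.874]
contact_force: [-0.3, -0.8, -1.0]
opening: 0.46
grasp_force: 30.3
```

>>> carry_out(
  series=[
    [0, 0, 0, 0, 0, 0.004, 0.1],
    [0, 0, 0, 0, 0, 0.004, 0.1],
  ],
)

```text
clock: 8.35
eef_pos: [515.0, 416.2, 8.8]
tcp_rot: [-3.142, 0.0, 2.874]
contact_force: [0.3, 0.1, 0.5]
opening: 0.457
grasp_force: 30.4
```

>>> carry_out(
  series=[
    [0, 0, 0, 0, 0, 0.004, 0.1],
    [0, 0, 0, 0, 0, 0.004, 0.1],
  ],
)

```text
clock: 8.6
eef_pos: [515.0, 416.2, 8.7]
tcp_rot: [3.141, 0.0, 2.873]
contact_force: [-2.4, -1.2, 7.8]
opening: 0.458
grasp_force: 35.2
```

Contact felt. I'll release, rise and look.

>>> carry_out(
  series=[
    [0, 0, 0, 0, 0, 0, -0.22],
    [0, 0, 0, 0, 0, 0, -0.22],
    [0, 0, 0, 0, 0, -0.1, -0.22],
    [0, 0, 0, 0, 0, -0.3, -0.22],
    [0, 0, 0, 0, 0, -0.45, -0.22],
    [0, 0, 0, 0, 0, -0.45, -0.22],
    [0, 0, 0, 0, 0, -0.45, -0.22],
  ],
)

```text
clock: 9.48
eef_pos: [514.5, 415.9, 119.6]
tcp_rot: [-3.141, -0.001, 2.873]
contact_force: [-0.3, -1.0, -0.4]
opening: 0.613
grasp_force: 0.0
```

```bash
python3 -c "
from h import *
for c in ('wrist','top'):
  im,cal=shot(c)
  for n,z in (('pad_centre',18.5),('phone_centre',10.5)):
    for d in r.silhouettes(c,n)[:2]: print(c,n,round(d['score'],2),d['position'],d['region'].sum(),rect(c,d['region'],z,cal))
plan(607,89,100,np.pi)"
```

```text
wrist pad_centre 0.85 [233.8, 321.7] 6484 (array([514.6, 416.8,  79.2,  39.9]), np.float64(-0.268))
wrist phone_centre 0.57 [222.5, 351.5] 11960 (array([515.2, 416.7, 142.4,  68.6]), np.float64(-0.27))
top pad_centre 0.73 [249.3, 263.8] 409 (array([498.6, 423.4,  53.9,  32.6]), np.float64(-0.9))
top phone_centre 0.75 [246.2, 254.9] 497 (array([484.9, 449. ,  51.3,  27.4]), np.float64(0.191))
row [-0.0004 -0.0003 -0.0853] [-0.703  -1.1628  0.0777] n 5.4 | at [514.6 415.9 119.2] [-3.140e+00 -1.000e-03  2.874e+00] open 52.0 t 9.8 f [ 0.9 -0.8  0.2]
```

The pad is within 1 mm of the phone's middle and along it. Next, the plate.

>>> carry_out(
  series=[
    [0, 0, -0.03, -0.12, -0.2, 0, -0.22],
    [0, 0, -0.06, -0.24, -0.4, 0, -0.22],
    [0, 0, -0.085, -0.36, -0.6, 0, -0.22],
    [0, 0, -0.085, -0.48, -0.8, 0, -0.22],
    [0, 0, -0.085, -0.6, -1.0, 0, -0.22],
  ],
)

```text
clock: 10.4
eef_pos: [593.6, 133.6, 120.0]
tcp_rot: [-3.142, -0.0, 3.141]
contact_force: [1.0, 0.1, 1.0]
opening: 0.607
grasp_force: 0.0
```

```bash
python3 -c "
from h import *
plan(607,89,100,np.pi)"
```

```text
row [-0.     -0.     -0.0003] [-0.0536 -0.1783  0.0801] n 0.8 | at [593.6 133.6 120. ] [-3.142 -0.     3.141] open 51.6 t 10.4 f [1.  0.1 1. ]
```

>>> carry_out(
  series=[
    [0, 0, 0, -0.053, -0.17, 0.08, -0.22],
    [0, 0, 0, -0.053, -0.17, 0.08, -0.22],
    [0, 0, 0, -0.053, -0.17, 0.08, -0.22],
    [0, 0, 0, -0.053, -0.17, 0.08, -0.22],
  ],
)

```text
clock: 10.9
eef_pos: [606.5, 94.1, 100.6]
tcp_rot: [3.141, 0.0, -3.141]
contact_force: [0.8, 0.2, 0.5]
opening: 0.61
grasp_force: 0.0
```

```bash
python3 -c "
from h import *
im,cal=shot('wrist','w4.png')
for d in r.silhouettes('wrist','plate_centre')[:2]: print(d['score'],d['position'],d['region'].sum(),rect('wrist',d['region'],8,cal))
plan(607,89,20,np.pi)"
```

```text
0.97 [241.4, 311.0] 5657 (array([606.9,  88. ,  71.3,  36.9]), np.float64(-0.066))
row [0.0001 0.0002 0.0001] [-0.0017 -0.0204  0.3226] n 1.3 | at [606.5  94.1 100.6] [ 3.141  0.    -3.141] open 51.6 t 11.0 f [-0.4  0.6 -0.6]
```

View pics/w4.png

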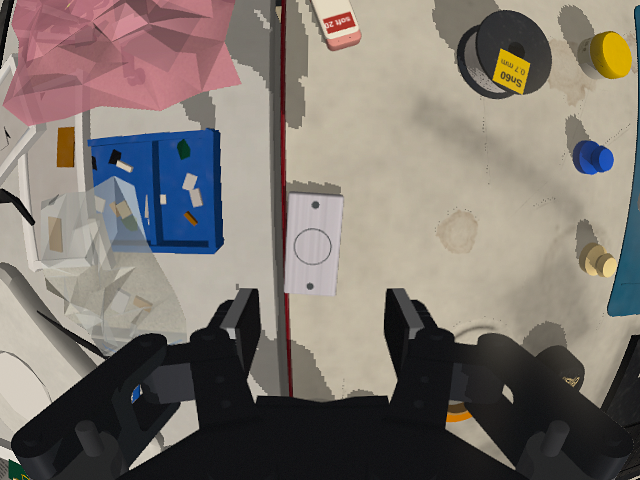

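The plate is at px (245,313), centred at (607,88) with its axis at -0.066 rad. The blue tray edge at column 220 clears the part-open finger. Descending.

>>> carry_out(
  series=[
    [0, 0, 0.02, -0.002, -0.0245, 0.16, -0.22],
    [0, 0, 0.02, -0.002, -0.0245, 0.3, -0.22],
    [0, 0, 0.02, -0.002, -0.0245, 0.35, -0.22],
    [0, 0, 0.02, -0.002, -0.0245, 0.37, -0.22],
    [0, 0, 0.02, -0.002, -0.0245, 0.37, -0.22],
    [0, 0, 0.02, -0.002, -0.0245, 0.37, -0.22],
  ],
)

```text
clock: 11.75
eef_pos: [607.9, 87.0, 9.0]
tcp_rot: [3.141, 0.002, 3.078]
contact_force: [0.5, 0.4, 0.5]
opening: 0.612
grasp_force: 0.0
```

>>> carry_out(
  series=[
    [0, 0, 0, 0, 0, 0.015, -0.22],
    [0, 0, 0, 0, 0, 0.015, -0.22],
    [0, 0, 0, 0, 0, 0.015, -0.22],
  ],
)

```text
clock: 12.12
eef_pos: [607.1, 86.7, 4.1]
tcp_rot: [3.142, 0.0, 3.078]
contact_force: [0.6, 0.1, 0.4]
opening: 0.611
grasp_force: 0.0
```

>>> carry_out(
  series=[
    [0, 0, 0, 0, 0.005, 0.01, -0.22],
    [0, 0, 0, 0, 0.005, 0.018, -0.22],
    [0, 0, 0, 0, 0.005, 0.018, -0.22],
  ],
)

```text
clock: 12.5
eef_pos: [606.9, 88.0, -0.8]
tcp_rot: [-3.141, -0.0, 3.078]
contact_force: [0.7, 0.6, -0.5]
opening: 0.606
grasp_force: 0.0
```

>>> carry_out(
  series=[
    [0, 0, 0, 0, 0, 0, 0.1],
    [0, 0, 0, 0, 0, 0, 0.2],
    [0, 0, 0, 0, 0, 0, 0.2],
    [0, 0, 0, 0, 0, 0, 0.2],
  ],
  force=30,
)

```text
clock: 13.0
eef_pos: [607.2, 88.0, -0.3]
tcp_rot: [3.142, 0.0, 3.078]
contact_force: [-0.6, 0.3, 3.2]
opening: 0.408
grasp_force: 30.2
```

>>> carry_out(
  series=[
    [0, 0, 0, 0, 0, -0.2, 0.2],
    [0, 0, 0, 0, 0, -0.38, 0.2],
    [0, 0, 0.02, 0.08, 0.22, -0.44, 0.2],
    [0, 0, 0.04, 0.16, 0.45, -0.44, 0.2],
    [0, 0, 0.064, 0.24, 0.68, -0.44, 0.2],
    [0, 0, 0.064, 0.32, 0.9, -0.44, 0.2],
  ],
)

```text
clock: 13.75
eef_pos: [541.0, 319.4, 109.6]
tcp_rot: [3.141, 0.0, 2.876]
contact_force: [0.7, 0.4, -1.0]
opening: 0.405
grasp_force: 30.4
```

```bash
python3 -c "
from h import *
plan(514.6,416.8,100,np.pi-.268)"
```

```text
row [0.0001 0.0001 0.0006] [0.2042 0.348  0.0383] n 1.6 | at [541.  319.4 109.6] [3.141 0.    2.876] open 34.5 t 13.8 f [ 0.7  0.4 -1. ]
```

>>> carry_out(
  series=[
    [0, 0, 0, 0.1, 0.17, 0.02, 0.2],
    [0, 0, 0, 0.2, 0.33, 0.03, 0.2],
    [0, 0, 0, 0.2, 0.33, 0.03, 0.2],
    [0, 0, 0, 0.2, 0.33, 0.03, 0.2],
  ],
)

```text
clock: 14.25
eef_pos: [514.7, 409.9, 101.7]
tcp_rot: [-3.141, -0.0, 2.877]
contact_force: [0.3, -0.6, -0.2]
opening: 0.413
grasp_force: 30.4
```

```bash
python3 -c "
from h import *
im,cal=shot('wrist')
for d in r.silhouettes('wrist','plate_centre')[:2]: print(d['score'],d['region'].sum(),rect('wrist',d['region'],r.sense()['eef_pos'][2]+8,cal))
plan(514.6,416.8,18,np.pi-.268)"
```

```text
0.92 13724 (array([514.3, 410.2,  70.6,  35.8]), np.float64(-0.267))
row [-0.0002 -0.      0.0007] [0.0106 0.0287 0.3356] n 1.3 | at [515.3 409.2 101.9] [-3.141 -0.     2.876] open 35.0 t 14.3 f [-0.2 -0.3 -0.4]
```

>>> carry_out(
  series=[
    [0, 0, 0, 0.01, 0.028, 0.15, 0.2],
    [0, 0, 0, 0.01, 0.028, 0.26, 0.2],
    [0, 0, 0, 0.01, 0.028, 0.3, 0.2],
    [0, 0, 0, 0.01, 0.028, 0.318, 0.2],
    [0, 0, 0, 0.01, 0.028, 0.318, 0.2],
    [0, 0, 0, 0.01, 0.028, 0.318, 0.2],
  ],
)

```text
clock: 15.1
eef_pos: [515.1, 418.1, 23.6]
tcp_rot: [3.14, 0.001, 2.877]
contact_force: [-0.3, 0.8, -0.2]
opening: 0.41
grasp_force: 30.4
```

>>> carry_out(
  series=[
    [0, 0, 0, 0, 0, 0.006, 0.2],
    [0, 0, 0, 0, 0, 0.006, 0.2],
  ],
)

```text
clock: 15.35
eef_pos: [514.5, 417.9, 21.3]
tcp_rot: [3.141, 0.0, 2.877]
contact_force: [1.0, 0.9, -0.8]
opening: 0.406
grasp_force: 30.4
```

>>> carry_out(
  series=[
    [0, 0, 0, 0, -0.006, 0.009, 0.2],
    [0, 0, 0, 0, -0.006, 0.009, 0.2],
  ],
)

```text
clock: 15.6
eef_pos: [513.8, 416.1, 18.5]
tcp_rot: [-3.141, -0.0, 2.877]
contact_force: [0.0, 0.9, -0.5]
opening: 0.413
grasp_force: 30.4
```

>>> carry_out(
  series=[
    [0, 0, 0, 0, 0, 0.005, 0.2],
    [0, 0, 0, 0, 0, 0.005, 0.2],
  ],
)

```text
clock: 15.85
eef_pos: [514.1, 416.4, 17.6]
tcp_rot: [3.142, 0.0, 2.877]
contact_force: [0.4, -0.6, 1.5]
opening: 0.411
grasp_force: 30.6
```

>>> carry_out(
  series=[
    [0, 0, 0, 0, 0, 0.004, 0.2],
    [0, 0, 0, 0, 0, 0.004, 0.2],
  ],
)

```text
clock: 16.1
eef_pos: [514.1, 416.4, 17.6]
tcp_rot: [3.141, 0.0, 2.877]
contact_force: [-2.0, -2.9, 11.1]
opening: 0.415
grasp_force: 31.6
```

>>> carry_out(
  series=[
    [0, 0, 0, 0, 0, 0, -0.22],
    [0, 0, 0, 0, 0, 0, -0.22],
    [0, 0, 0, 0, 0, -0.1, -0.22],
    [0, 0, 0, 0, 0, -0.3, -0.4],
    [0, 0, 0, 0, 0, -0.45, -0.6],
    [0, 0, 0, 0, 0, -0.45, -0.7],
    [0, 0, 0, 0, 0, -0.45, -0.7],
  ],
)

```text
clock: 16.98
eef_pos: [513.6, 416.0, 128.3]
tcp_rot: [-3.141, -0.001, 2.877]
contact_force: [0.5, 0.2, -0.7]
opening: 0.852
grasp_force: 0.0
```

```bash
python3 -c "
from h import *
im,cal=shot('wrist','w5.png')
for n,z in (('plate_centre',26.5),('pad_centre',18.5),('phone_centre',10.5)):
    for d in r.silhouettes('wrist',n)[:1]: print(n,round(d['score'],2),d['position'],d['region'].sum(),rect('wrist',d['region'],z,cal))
plan(473,214,130,np.pi-.268)"
```

```text
plate_centre 0.85 [239.4, 324.3] 5171 (array([514.5, 416.7,  70.2,  36.3]), np.float64(-0.264))
pad_centre 0.93 [185.5, 324.5] 600 (array([480. , 426. ,  39.6,   7.6]), np.float64(1.307))
phone_centre 0.92 [221.1, 348.6] 11216 (array([516.1, 416.4, 142.6,  69. ]), np.float64(-0.264))
row [-0.0006 -0.0004  0.001 ] [-0.0553 -0.8214 -0.0084] n 3.3 | at [513.4 415.8 127.5] [-3.140e+00 -1.000e-03  2.877e+00] open 72.2 t 17.2 f [ 0.9 -0.1  0.1]
```

View pics/w5.png

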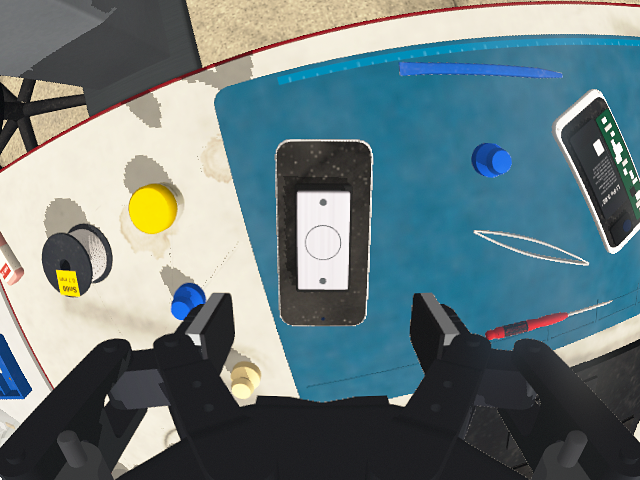

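The plate is centred on the pad and along the phone, at px (240,324). The spool is at px (258,78), the jar at (208,152) and the brass weight at (380,245). Next, the spool.

>>> carry_out(
  series=[
    [0, 0, 0, -0.014, -0.2, 0, -0.7],
    [0, 0, 0, -0.028, -0.4, 0, -0.7],
    [0, 0, 0, -0.04, -0.6, 0, -0.7],
    [0, 0, 0, -0.055, -0.82, 0, -0.7],
    [0, 0, 0, -0.055, -0.82, 0.05, -0.7],
    [0, 0, 0, -0.055, -0.82, 0.1, -0.7],
    [0, 0, 0, -0.055, -0.82, 0.1, -0.7],
  ],
)

```text
clock: 18.05
eef_pos: [473.2, 215.5, 102.6]
tcp_rot: [-3.14, -0.002, 2.877]
contact_force: [-0.4, 0.1, 0.3]
opening: 0.848
grasp_force: 0.0
```

```bash
python3 -c "
from h import *
im,cal=shot('wrist','w6.png')
d=r.silhouettes('wrist','spool_centre')[0];print(d['score'],d['position'],d['region'].sum(),hit('wrist',d['position'],30,cal))
# top-flange circle: project candidate top+bottom discs, fit by overlap
K=np.array(cal['K']);P=np.array(cal['pose'])
def proj(p):
    c=(p-P[:3,3])@P[:3,:3]*[1,-1,-1];t=np.arctan2(np.hypot(c[:,0],c[:,1]),c[:,2]);q=np.arctan2(c[:,1],c[:,0])
    return np.c_[K[0,2]+K[0,0]*t*np.cos(q),K[1,2]+K[1,1]*t*np.sin(q)]
a=np.linspace(0,2*np.pi,60)
def iou(x,y):
    pts=np.vstack([np.c_[x+27.5*np.cos(a),y+27.5*np.sin(a),0*a+z] for z in (0,36)])
    m=np.zeros((480,640),np.uint8);cv2.fillConvexPoly(m,cv2.convexHull(proj(pts).astype(np.float32)).astype(np.int32),1)
    return (m&d['region']).sum()/(m|d['region']).sum()
print(max((iou(x,y),x,y) for x in range(460,490) for y in range(200,230)))
plan(473,214,30,np.pi-.268)"
```

```text
0.72 [260.4, 318.9] 6908 [476.61958372 212.79919389  30.        ]
(np.float64(0.9567807175509073), 477, 212)
row [-0.0001 -0.0002  0.0013] [ 0.0006 -0.0073  0.2943] n 1.2 | at [473.7 215.7 103.6] [-3.141e+00 -1.000e-03  2.878e+00] open 72.3 t 18.1 f [ 0.5 -0.1  0.5]
```

View pics/w6.png

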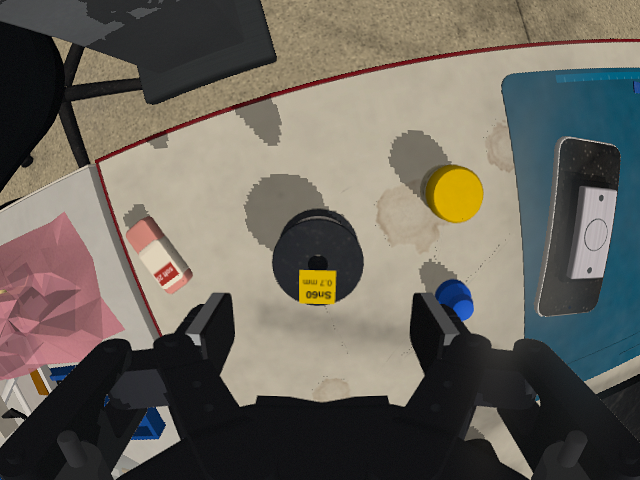

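The spool's top is at px (258,318), with eraser (255,160) and jar (193,455) clear of the fingers. Spool centre is about (475.5,212.5).

>>> carry_out(
  series=[
    [0, 0, 0, -0.01, -0.0105, 0.15, -0.7],
    [0, 0, 0, -0.01, -0.0105, 0.28, -0.7],
    [0, 0, 0, -0.01, -0.0105, 0.34, -0.7],
    [0, 0, 0, -0.01, -0.0105, 0.39, -0.7],
    [0, 0, 0, -0.01, -0.0105, 0.41, -0.7],
    [0, 0, 0, -0.01, -0.0105, 0.41, -0.7],
    [0, 0, 0, -0.01, -0.0105, 0.41, -0.7],
  ],
)

```text
clock: 19.02
eef_pos: [475.9, 211.9, 2.2]
tcp_rot: [3.141, 0.001, 2.877]
contact_force: [1.1, 0.6, 0.1]
opening: 0.853
grasp_force: 0.0
```

>>> carry_out(
  series=[
    [0, 0, 0, 0, 0, 0, -0.4],
    [0, 0, 0, 0, 0, 0, -0.2],
    [0, 0, 0, 0, 0, 0, -0.2],
    [0, 0, 0, 0, 0, 0, -0.2],
  ],
  force=40,
)

```text
clock: 19.52
eef_pos: [475.8, 212.0, 2.4]
tcp_rot: [3.141, 0.001, 2.877]
contact_force: [-2.5, 0.2, 8.5]
opening: 0.606
grasp_force: 19.9
```

>>> carry_out(
  series=[
    [0, 0, 0, 0, 0, 0, 0.0],
    [0, 0, 0, 0, 0, 0, 0.0],
  ],
  force=40,
)

```text
clock: 19.77
eef_pos: [475.8, 212.0, 2.6]
tcp_rot: [3.141, 0.001, 2.877]
contact_force: [-3.8, 0.2, 11.9]
opening: 0.596
grasp_force: 39.4
```

```bash
python3 -c "
from h import *
im,cal=shot('wrist','w7.png');cv2.imwrite('pics/w7c.png',im[120:480,140:500,::-1])
im,cal=shot('side');cv2.imwrite('pics/s7c.png',cv2.resize(im[170:290,260:420,::-1],None,fx=4,fy=4))
plan(475,212,100,np.pi-.268)"
```

```text
row [0.0003 0.0003 0.0009] [ 0.0027 -0.0006 -0.3897] n 1.6 | at [475.8 212.    2.6] [3.141e+00 1.000e-03 2.877e+00] open 50.7 t 19.9 f [-2.3 -0.7 11.7]
```

View pics/s7c.png

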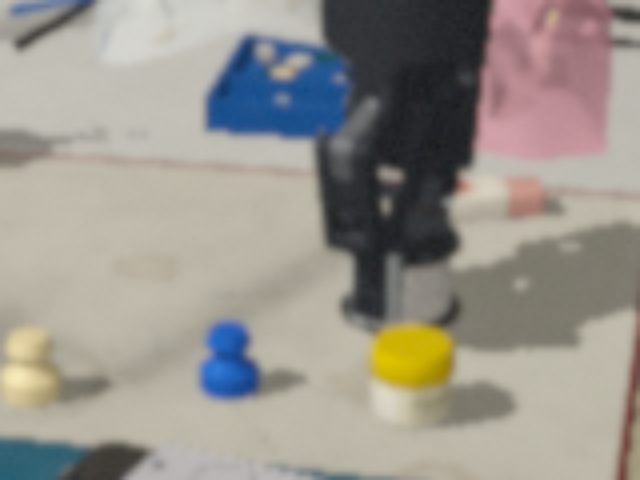

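The fingers hold the spool at both flanges, upright. I'll lift it and carry it over the plate.

>>> carry_out(
  series=[
    [0, 0, 0, 0, 0, -0.06, 0.0],
    [0, 0, 0, 0, 0, -0.2, 0.0],
    [0, 0, 0, 0.01, 0.08, -0.38, 0.0],
    [0, 0, 0, 0.02, 0.26, -0.44, 0.0],
    [0, 0, 0, 0.035, 0.45, -0.44, 0.0],
    [0, 0, 0, 0.05, 0.64, -0.44, 0.0],
    [0, 0, 0, 0.067, 0.831, -0.44, 0.0],
    [0, 0, 0, 0.067, 0.831, -0.44, 0.0],
  ],
)

```text
clock: 20.88
eef_pos: [513.9, 419.7, 112.2]
tcp_rot: [3.14, 0.001, 2.879]
contact_force: [-0.2, -1.1, -2.6]
opening: 0.592
grasp_force: 42.4
```

>>> carry_out(
  series=[
    [0, 0, 0, 0, 0, 0.05, 0.0],
    [0, 0, 0, 0, 0, 0.05, 0.0],
  ],
)

```text
clock: 21.12
eef_pos: [512.4, 414.6, 97.5]
tcp_rot: [-3.139, -0.002, 2.876]
contact_force: [-0.1, 0.4, -2.6]
opening: 0.593
grasp_force: 42.4
```

```bash
python3 -c "
from h import *
im,cal=shot('wrist','w8.png')
d=r.silhouettes('wrist','spool_centre')[0];s=r.sense();print(d['score'],d['position'],d['region'].sum(),hit('wrist',d['position'],s['eef_pos'][2]+34,cal))
plan(514.5,416.7,30,np.pi-.268)"
```

```text
0.58 [329.4, 323.1] 19007 [505.48923584 417.25314378 132.66126864]
row [-0.0004 -0.0002  0.0007] [-0.0034  0.0069  0.2746] n 1.1 | at [513.3 415.3  98.7] [-3.140e+00 -1.000e-03  2.876e+00] open 50.3 t 21.2 f [ 0.5 -1.  -2. ]
```

View pics/w8.png

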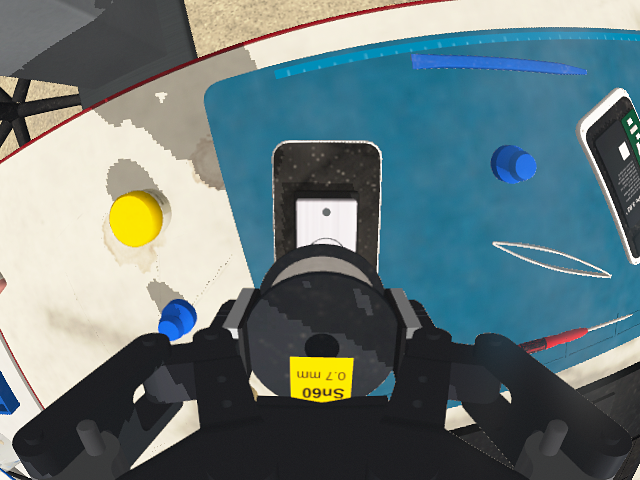

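```bash
python3 -c "
from h import *
cal=r.get_calibration('wrist');s=r.sense();z=s['eef_pos'][2]
print(s['eef_pos'],hit('wrist',(345,322),z+33.4,cal),hit('wrist',(278,320),z+33.4,cal),hit('wrist',(243,321),z-2,cal),hit('wrist',(243,321),z-2+3,cal))
"
```

```text
[513.30273088 415.32307462  98.66126864] [512.99966878 415.71620579 132.06126864] [489.33944901 421.48853877 132.06126864] [487.87340465 422.0942694   96.66126864] [487.07758919 422.32081759  99.66126864]
```

The spool hangs level. Its axis is 0.5 mm from the TCP, with the plate visible below at px (220,326). Lowering.

>>> carry_out(
  series=[
    [0, 0, 0, -0.005, 0.0055, 0.1, 0.0],
    [0, 0, 0, -0.005, 0.0055, 0.19, 0.0],
    [0, 0, 0, -0.005, 0.0055, 0.24, 0.0],
    [0, 0, 0, -0.005, 0.0055, 0.262, 0.0],
    [0, 0, 0, -0.005, 0.0055, 0.262, 0.0],
    [0, 0, 0, -0.005, 0.0055, 0.262, 0.0],
  ],
)

```text
clock: 21.98
eef_pos: [515.6, 417.9, 34.4]
tcp_rot: [3.141, 0.001, 2.877]
contact_force: [-0.4, 0.3, -2.6]
opening: 0.588
grasp_force: 42.4
```

>>> carry_out(
  series=[
    [0, 0, 0, 0, 0, 0.006, 0.0],
    [0, 0, 0, 0, 0, 0.006, 0.0],
  ],
)

```text
clock: 22.22
eef_pos: [515.2, 417.7, 32.3]
tcp_rot: [3.141, 0.0, 2.877]
contact_force: [0.7, -0.5, -2.8]
opening: 0.593
grasp_force: 42.4
```

>>> carry_out(
  series=[
    [0, 0, 0, 0.001, -0.005, 0.008, 0.0],
    [0, 0, 0, 0.001, -0.005, 0.008, 0.0],
  ],
)

```text
clock: 22.48
eef_pos: [514.4, 416.2, 29.8]
tcp_rot: [-3.141, -0.0, 2.877]
contact_force: [-0.5, -0.1, -2.5]
opening: 0.588
grasp_force: 42.4
```

>>> carry_out(
  series=[
    [0, 0, 0, 0, 0, 0.004, 0.0],
    [0, 0, 0, 0, 0, 0.004, 0.0],
  ],
)

```text
clock: 22.72
eef_pos: [514.5, 416.4, 28.9]
tcp_rot: [-3.141, -0.0, 2.877]
contact_force: [0.2, -0.3, -2.5]
opening: 0.588
grasp_force: 42.4
```

>>> carry_out(
  series=[
    [0, 0, 0, 0, 0, 0.004, 0.0],
    [0, 0, 0, 0, 0, 0.004, 0.0],
  ],
)

```text
clock: 22.98
eef_pos: [514.7, 416.5, 28.7]
tcp_rot: [3.141, 0.0, 2.877]
contact_force: [-2.2, -2.5, 4.0]
opening: 0.592
grasp_force: 42.5
```

>>> carry_out(
  series=[
    [0, 0, 0, 0, 0, 0.003, 0.0],
    [0, 0, 0, 0, 0, 0.003, 0.0],
  ],
)

```text
clock: 23.22
eef_pos: [514.8, 416.6, 28.6]
tcp_rot: [3.141, 0.0, 2.877]
contact_force: [-3.5, -2.5, 12.1]
opening: 0.591
grasp_force: 42.6
```

>>> carry_out(
  series=[
    [0, 0, 0, 0, 0, 0, -0.7],
    [0, 0, 0, 0, 0, 0, -0.7],
    [0, 0, 0, 0, 0, 0, -0.7],
    [0, 0, 0, 0, 0, -0.1, -0.7],
    [0, 0, 0, 0, 0, -0.3, -0.7],
    [0, 0, 0, 0, 0, -0.45, -0.5],
    [0, 0, 0, 0, 0, -0.45, 0.0],
    [0, 0, 0, 0, 0, -0.45, 0.0],
  ],
)

```text
clock: 24.22
eef_pos: [514.2, 416.1, 139.1]
tcp_rot: [-3.141, -0.0, 2.877]
contact_force: [-0.7, -0.4, -0.9]
opening: 0.501
grasp_force: 0.0
```

```bash
python3 -c "
from h import *
im,cal=shot('wrist','w9.png')
d=r.silhouettes('wrist','spool_centre')[0];print(d['score'],d['position'],d['region'].sum(),hit('wrist',d['position'],60,cal),rect('wrist',d['region'],62.5,cal))
for d in r.silhouettes('wrist','weight_centre'): print('w',d['score'],d['position'],hit('wrist',d['position'],12,cal))
plan(614,318,120,np.pi-.268)"
```

```text
0.87 [249.8, 321.0] 6324 [513.45758592 415.9462186   60.        ] (array([512.5, 416.9,  58.4,  53.2]), np.float64(-0.265))
w 0.67 [294.7, 190.8] [536.65312967 298.51651709  12.        ]
w 0.57 [157.9, 485.5] [489.61894835 552.89075074  12.        ]
w 0.51 [256.3, 6.9] [452.24549202 100.64671447  12.        ]
row [-0.0006 -0.0005  0.001 ] [-0.4892 -0.2727  0.0726] n 2.3 | at [513.9 415.9 138.2] [-3.140e+00 -1.000e-03  2.877e+00] open 42.7 t 24.4 f [-0.1 -0.8 -0.5]
```

View pics/w9.png

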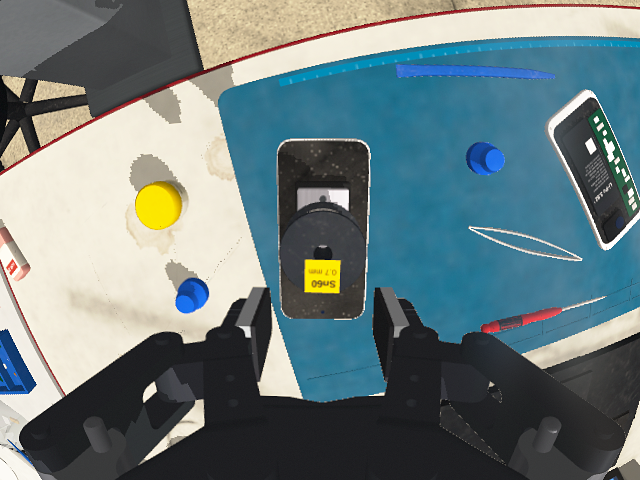

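The spool stands on the plate, with its hole at px (252,323). The blue look-alikes are at (295,191) and (158,486). Next, the brass weight near (614,318).

>>> carry_out(
  series=[
    [0, 0, 0, -0.16, -0.09, 0.0, 0.0],
    [0, 0, 0, -0.32, -0.18, 0.02, 0.0],
    [0, 0, 0, -0.48, -0.27, 0.05, 0.0],
    [0, 0, 0, -0.485, -0.27, 0.1, 0.0],
    [0, 0, 0, -0.485, -0.27, 0.12, 0.0],
    [0, 0, 0, -0.485, -0.27, 0.12, 0.0],
  ],
)

```text
clock: 25.12
eef_pos: [612.6, 320.1, 108.8]
tcp_rot: [-3.14, -0.002, 2.878]
contact_force: [-0.1, -0.0, 0.4]
opening: 0.497
grasp_force: 0.0
```

```bash
python3 -c "
from h import *
im,cal=shot('wrist','w10.png');cv2.imwrite('pics/w10c.png',im[100:400,120:520,::-1])
for d in r.silhouettes('wrist','weight_centre'): print('w',d['score'],d['position'],hit('wrist',d['position'],12,cal),rect('wrist',d['region'],12,cal),im[int(d['position'][0]),int(d['position'][1])])
plan(614,318,30,np.pi-.268)"
```

```text
w 0.75 [16.8, 575.7] [489.85901769 554.41629152  12.        ] (array([488.7, 554.6,  45.6,  24.7]), np.float64(-1.276)) [ 21  55 111]
w 0.69 [250.3, 321.7] [617.30722394 318.88671265  12.        ] (array([618. , 318.6,  27.3,  26.2]), np.float64(0.387)) [254 242 176]
w 0.63 [144.9, 258.0] [538.7736245  297.71920778  12.        ] (array([538.1, 298. ,  25.2,  25.1]), np.float64(-1.067)) [ 23  67 148]
row [ 0.     -0.      0.0014] [-0.0053 -0.0088  0.3196] n 1.3 | at [613.3 320.5 109.9] [ 3.142 -0.     2.878] open 42.4 t 25.2 f [ 0.7 -0.2 -0.7]
```

View pics/w10c.png

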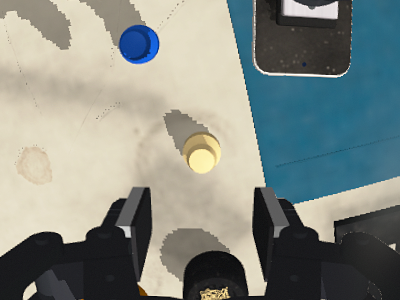

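The brass weight is at crop px (202,152), between the fingers. The blue one at (139,44) is well aside. Checking its axis from the knob and the base.

```bash
python3 -c "
from h import *
cal=r.get_calibration('wrist');im,_=shot('wrist')
print(hit('wrist',(261,322),29,cal),hit('wrist',(251,322),16,cal),r.sense()['eef_pos'])
g=im[225:285,290:355,::-1];cv2.imwrite('pics/w11.png',cv2.resize(g,None,fx=8,fy=8,interpolation=cv2.INTER_CUBIC))"
```

```text
[620.40505121 318.89910729  29.        ] [617.80558201 319.60574917  16.        ] [613.53136353 320.45558595 110.17123439]
```

View pics/w11.png

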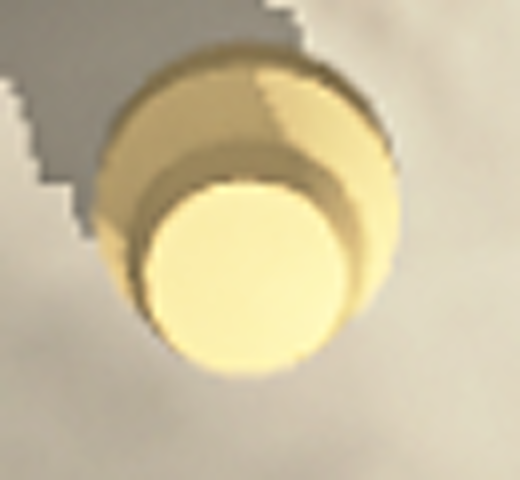

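The enlarged crop confirms it is brass, with its knob top at px (260,321) and base at (249,321), giving an axis near (617,319).

>>> carry_out(
  series=[
    [0, 0, 0, -0.015, -0.002, 0.15, 0.0],
    [0, 0, 0, -0.015, -0.002, 0.28, 0.0],
    [0, 0, 0, -0.015, -0.002, 0.35, 0.0],
    [0, 0, 0, -0.015, -0.002, 0.4, 0.0],
    [0, 0, 0, -0.015, -0.002, 0.428, 0.0],
    [0, 0, 0, -0.015, -0.002, 0.428, 0.0],
    [0, 0, 0, -0.015, -0.002, 0.428, 0.0],
  ],
)

```text
clock: 26.15
eef_pos: [617.9, 318.3, 3.6]
tcp_rot: [3.141, 0.001, 2.877]
contact_force: [0.1, 0.2, -0.6]
opening: 0.503
grasp_force: 0.0
```

>>> carry_out(
  series=[
    [0, 0, 0, 0, 0, 0, 0.3],
    [0, 0, 0, 0, 0, 0, 0.6],
    [0, 0, 0, 0, 0, 0, 0.6],
    [0, 0, 0, 0, 0, 0, 0.6],
  ],
  force=30,
)

```text
clock: 26.65
eef_pos: [617.8, 318.2, 3.6]
tcp_rot: [3.141, 0.001, 2.877]
contact_force: [-1.2, -0.6, 6.5]
opening: 0.274
grasp_force: 29.3
```

>>> carry_out(
  series=[
    [0, 0, 0, 0, 0, -0.1, 0.6],
    [0, 0, 0, 0, 0, -0.3, 0.6],
    [0, 0, 0, 0.03, 0.02, -0.5, 0.6],
    [0, 0, 0, 0.2, 0.1, -0.55, 0.6],
    [0, 0, 0, 0.38, 0.19, -0.55, 0.6],
    [0, 0, 0, 0.505, 0.268, -0.55, 0.6],
    [0, 0, 0, 0.505, 0.268, -0.55, 0.6],
    [0, 0, 0, 0.505, 0.268, -0.55, 0.6],
  ],
)

```text
clock: 27.65
eef_pos: [513.3, 415.6, 140.1]
tcp_rot: [-3.141, 0.0, 2.877]
contact_force: [0.9, 0.0, -1.4]
opening: 0.272
grasp_force: 29.6
```

```bash
python3 -c "
from h import *
im,cal=shot('wrist','w12.png');cv2.imwrite('pics/w12c.png',cv2.resize(im[150:400,200:440,::-1],None,fx=2.4,fy=2.4))
plan(514,416.3,70,np.pi-.268)"
```

```text
row [-0.0001  0.0001  0.0009] [-2.000e-04  4.700e-03  2.805e-01] n 1.1 | at [513.6 415.2 140.1] [-3.141  0.     2.876] open 23.6 t 27.7 f [-0.5  0.8 -0.9]
```

View pics/w12c.png

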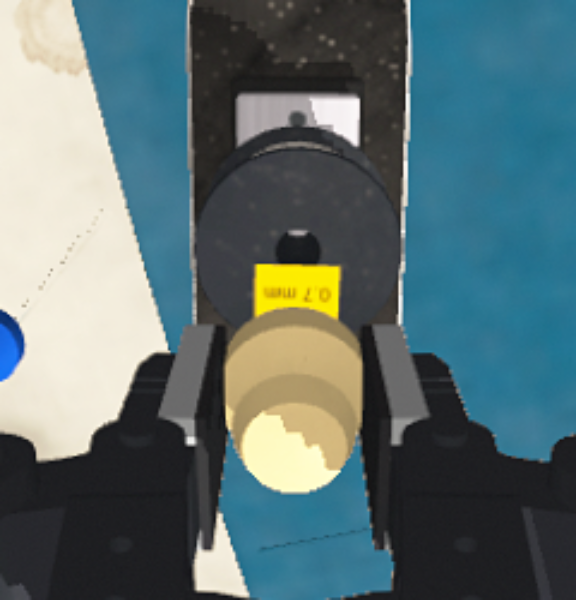

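The weight is upright in the fingers, with its knob top at full-frame px (332,324). The spool hole is at (254,324) with the stack aligned below. Working out the offset.

```bash
python3 -c "
from h import *
cal=r.get_calibration('wrist');s=r.sense()['eef_pos'];z=s[2]
print(s,'knob',hit('wrist',(332,323.7),z+25.4,cal),'base near edge',hit('wrist',(150+308/2.4,322.5),z-3.6,cal),hit('wrist',(150+308/2.4,322.5),z+12.4,cal),'hole',hit('wrist',(254.2,323.7),62.5,cal),'spool near/far edge',hit('wrist',(150+148/2.4,323.7),62.5,cal))
im,c2=shot('top');d=r.silhouettes('top','spool_centre')
"
```

```text
[513.6377946  415.21407661 140.11891004] knob [512.82708155 416.32883354 165.51891004] base near edge [503.56792525 418.43018844 136.51891004] [497.65831995 420.002483   152.51891004] hole [515.6854638  416.03804916  62.5       ] spool near/far edge [489.89671884 422.98716165  62.5       ]
```

The offset is about 1 mm, so I'll lower with a small correction.

>>> carry_out(
  series=[
    [0, 0, 0, -0.004, 0.0, 0.1, 0.6],
    [0, 0, 0, -0.004, 0.0, 0.2, 0.6],
    [0, 0, 0, -0.004, 0.0, 0.26, 0.6],
    [0, 0, 0, -0.004, 0.0, 0.278, 0.6],
    [0, 0, 0, -0.004, 0.0, 0.278, 0.6],
    [0, 0, 0, -0.004, 0.0, 0.278, 0.6],
  ],
)

```text
clock: 28.55
eef_pos: [514.6, 415.9, 71.7]
tcp_rot: [3.14, 0.001, 2.877]
contact_force: [1.1, 0.4, -1.6]
opening: 0.275
grasp_force: 29.6
```

>>> carry_out(
  series=[
    [0, 0, 0, 0, 0, 0.008, 0.6],
    [0, 0, 0, 0, 0, 0.008, 0.6],
  ],
)

```text
clock: 28.8
eef_pos: [514.1, 415.6, 69.0]
tcp_rot: [3.141, 0.0, 2.877]
contact_force: [0.3, 0.2, -1.7]
opening: 0.274
grasp_force: 29.6
```

>>> carry_out(
  series=[
    [0, 0, 0, 0, 0, 0.007, 0.6],
    [0, 0, 0, 0, 0, 0.007, 0.6],
  ],
)

```text
clock: 29.05
eef_pos: [514.0, 415.5, 66.9]
tcp_rot: [-3.141, -0.0, 2.877]
contact_force: [0.4, 0.0, -1.1]
opening: 0.272
grasp_force: 29.6
```

>>> carry_out(
  series=[
    [0, 0, 0, 0, 0, 0.004, 0.6],
    [0, 0, 0, 0, 0, 0.004, 0.6],
  ],
)

```text
clock: 29.3
eef_pos: [514.0, 415.5, 65.9]
tcp_rot: [-3.141, -0.0, 2.877]
contact_force: [0.1, -0.4, -1.3]
opening: 0.266
grasp_force: 29.6
```

>>> carry_out(
  series=[
    [0, 0, 0, 0, 0, 0.004, 0.6],
    [0, 0, 0, 0, 0, 0.004, 0.6],
  ],
)

```text
clock: 29.55
eef_pos: [514.2, 415.6, 65.5]
tcp_rot: [3.141, 0.0, 2.877]
contact_force: [-2.7, -1.2, 4.1]
opening: 0.271
grasp_force: 30.2
```

>>> carry_out(
  series=[
    [0, 0, 0, 0, 0, 0.003, 0.6],
    [0, 0, 0, 0, 0, 0.003, 0.6],
  ],
)

```text
clock: 29.8
eef_pos: [514.2, 415.7, 65.4]
tcp_rot: [3.141, 0.0, 2.877]
contact_force: [-2.9, -1.5, 10.3]
opening: 0.271
grasp_force: 30.8
```

>>> carry_out(
  series=[
    [0, 0, 0, 0, 0, 0, 0.3],
    [0, 0, 0, 0, 0, 0, 0.0],
    [0, 0, 0, 0, 0, 0, 0.0],
    [0, 0, 0, 0, 0, -0.1, 0.0],
    [0, 0, 0, 0, 0, -0.3, 0.0],
    [0, 0, 0, 0, 0, -0.45, 0.0],
    [0, 0, 0, 0, 0, -0.45, 0.0],
    [0, 0, 0, 0, 0, -0.45, 0.0],
  ],
)

```text
clock: 30.8
eef_pos: [513.7, 415.2, 176.0]
tcp_rot: [-3.141, -0.001, 2.877]
contact_force: [-1.0, -0.8, -0.2]
opening: 0.502
grasp_force: 0.0
```

```bash
python3 -c "
from h import *
im,cal=shot('wrist');a=im[150:400,200:440,::-1]
im2,_=shot('side');b=im2[200:360,240:400,::-1]
cv2.imwrite('pics/end.png',np.hstack([cv2.resize(a,(384,400)),cv2.resize(b,(400,400))]))
plan(514,416.3,170,np.pi-.268)"
```

```text
row [-0.0007 -0.0005  0.001 ] [-0.0012  0.006   0.0205] n 0.1 | at [513.3 414.9 175.1] [-3.140e+00 -2.000e-03  2.877e+00] open 42.5 t 30.9 f [0.2 0.9 0.9]
```

View pics/end.png

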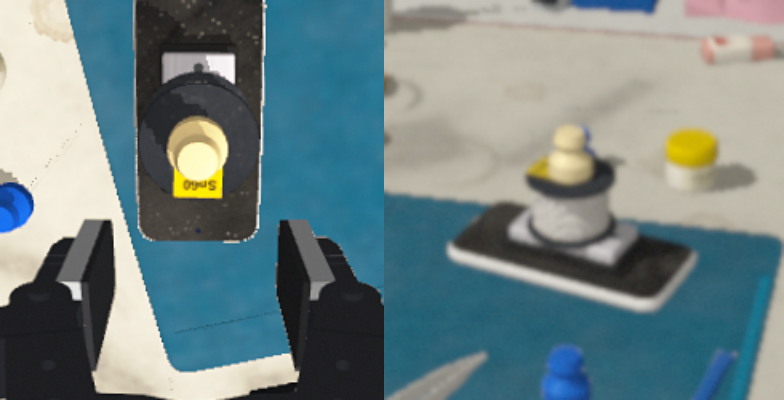

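The stack stands upright and centred: weight at px (150,197) on the spool at (140,197) in the left crop, and level in the side view. The gripper is clear, so I'll hand in.

```bash
python3 -c "
from rig import r
print(r.sign_off())"
```

```text
the job is handed in; nothing more can be done
None
```

The pressing stack (pad, plate, spool, brass weight) stands centred on the closed phone, the gripper is clear, and the job is handed in at about 31 s; the hand-in gave no verdict.

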